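# Square an engraving blank into the corner of a jig

### The job

Take the red-handled pusher out of its stand and, with its white tip, slide the gold blank across the jig until its two full edges opposite the clipped corner lie flush against both steel fences. Then press on its clipped corner, towards the jig's corner, so that it bears on both fences at once (at least 2 N on each for half a second); the blank is soft, so the push must never exceed 10 N, and the robot itself must not touch the blank. Stand the pusher back in its own hole and let go, leaving the other things on the bench where they are.

Things in the scene. Friction and masses are not known exactly. Their poses are not given: they have to be found in the camera images.
- jig_corner (a point): inner square corner of the dark steel jig, at deck height (12 mm above the bench). The jig is a fixed flat deck; x and y run along its sides and point OUT of the deck, into the fences. From this point the deck reaches 160 mm to -x and 140 mm to -y (and 10 mm to +x and +y, under the fences)
- fence_x: bright steel bar 10 x 150 x 10 mm high on the deck; its inner face is the plane x = 0 of jig_corner; origin at the centre of its underside. Rigid and fixed to the jig
- fence_y: bright steel bar 160 x 10 x 10 mm high on the deck; its inner face is the plane y = 0 of jig_corner; origin at the centre of its underside. Rigid and fixed to the jig
- blank_center (a point): centre of the gold blank: a loose flat metal plate 70 (x) x 50 (y) x 6 mm, 0.12 to 0.24 kg, lying on the jig deck, so its centre is 3 mm above the deck. Its axes start within 20 degrees of the jig's; its +x edge belongs on fence_x and its +y edge on fence_y. Polished: it slides under 0.2 to 0.8 N (friction about 0.25, also at the fences and the tip); against a fence the force rises by several N per mm
- blank_clip (a point): middle of the blank's clipped corner, half-way up: the corner at -x, -y is cut off at 45 degrees (14 mm off each side), leaving an upright face 20 mm long whose middle is at x = -28, y = -18 mm from blank_center
- blank_corner (a point): the blank's square corner at its +x, +y, on its underside; it belongs at jig_corner
- pusher_grip (a point): middle of the pusher's red square rubber handle (22 x 22 x 44 mm, sides along x and y; 62 mm tool, 0.12 kg); z up. Below the handle: a brass flange 46 mm across, 22 to 26 mm below this point, then a white round tip 10 mm thick, its end 40 mm below this point. The tip is ECCENTRIC: its axis lies 6 mm off the handle's axis, in an unknown direction, fixed for the run; find where it touches by feel
- stand_hole (a point): mouth of the pusher's own hole in the fixed dark wooden stand, at the stand's top, 45 mm above the bench: a square hole 29 mm wide, 40 mm deep. The pusher starts upright in it, flange resting on the stand, so the tip has 3 mm of play all round. The stand is 70 (x) x 130 (y) mm; this hole lies 30 mm to -y of its middle, and the spare pusher's hole 60 mm to +y of this one
- spare: bystander: a pusher of the same shape with a black handle, in the other hole of the stand; origin at its tip end
- bangle_a: bystander: gold bangle 68 mm across, 9 mm high, lying flat; origin at the centre of its underside
- bangle_b: bystander: gold bangle 62 mm across, 12 mm high, lying flat; origin at the centre of its underside
- hammer: bystander: hammer 220 mm long, lying on the bench
- graver: bystander: thin wood-handled steel hand tool 170 mm long, lying on the bench
- weight: bystander: brass weight 36 mm across, 48 mm high
- jar: bystander: amber jar 60 mm across, 70 mm high
Not all that is in view belongs to the job. What is shaped like the part that bears stand_hole but blue is not meant.

How it is judged:
On the way, in this order (a step that is already met when the one before it is completed fails the run):
1. the pusher is lifted clear of its stand (z of pusher_grip in the frame of stand_hole above 0.05 m), for 0.1 s.
2. the blank lies flush in the corner (within 1.5 mm) and the pusher presses it on both fences at once, at least 2 N on each (x of blank_corner in the frame of jig_corner between -0.0015 and 0.002 m and y of blank_corner in the frame of jig_corner between -0.0015 and 0.002 m and z of blank_corner in the frame of jig_corner below 0.002 m and angle between the x axis of blank_center and the x axis of jig_corner, either way round below 0.03 rad and contact force between blank and fence_x above 2 N and contact force between blank and fence_y above 2 N and contact force between pusher and blank above 2 N), for 0.4 s.
At the end, for the whole second after the job is handed in: The blank lies flat on the deck with its square corner within 1.5 mm of the jig's corner along each fence direction and its edges within 0.03 rad of the fences; the pusher stands upright (within 0.12 rad) in its own hole, flange down on the stand, released; both at rest (x of blank_corner in the frame of jig_corner between -0.0015 and 0.002 m and y of blank_corner in the frame of jig_corner between -0.0015 and 0.002 m and z of blank_corner in the frame of jig_corner below 0.002 m and angle between the x axis of blank_center and the x axis of jig_corner, either way round below 0.03 rad and horizontal distance between pusher_grip and stand_hole below 0.008 m and z of pusher_grip in the frame of stand_hole below 0.029 m and angle between pusher_grip's own z axis and vertical below 0.12 rad and linear speed of pusher below 0.02 m/s and linear speed of blank below 0.01 m/s and contact force between the fingers and pusher below 0.2 N); the robot touches nothing.
It fails at once if the pusher presses the blank with more than 10 N (contact force between pusher and blank above 10 N).
It fails at once if the robot's arm or fingers touch the blank (contact force between any of the fingers, the arm and blank above 0.3 N).
It fails at once if the blank is tipped up by more than 0.2 rad or leaves the deck (angle between blank_center's own z axis and vertical above 0.2 rad or z of blank_center in the frame of jig_corner above 0.015 m or z of blank_center in the frame of jig_corner below -0.003 m).
It fails at once if another thing on the bench is moved by more than 15 mm (distance of any of spare, bangle_a, bangle_b, hammer, graver, weight, jar from where it was at the start of the episode above 0.015 m).
It also fails if it takes over 72 s, if anything falls off the work surface, if the arm or the gripper's body presses on something with over 40 N, if the wrist force passes 120 N, or if a joint passes its speed limit or range.

### The arm

A 6-joint arm with a two-finger parallel gripper is mounted at the origin on the work surface. World frame = base frame: x ahead of the robot, y to its left, z up, the work surface at z = 0. Lengths are in m, angles in rad, forces in N, time in s.
With the tool pointing down it reaches from about 0.35 to 0.875 m from the base axis. Payload 4.2 kg.
Tool frame: the origin (TCP) lies between the finger pads; the fingertips stand 11 mm ahead of it and the grasp point (between the pads) lies 8 mm behind it; z points along the fingers, y is the direction in which the jaws open and shut (so a half turn about z gives the same grasp; the last joint's range is limited). The gripper opens to 87 mm and grips with 3 to 60 N. Pads are 19 mm wide; open, the fingers measure 117 mm over their backs; the gripper's body (75 mm by 190 mm) begins 51 mm behind the grasp point.
Start: joints at [1.381, 0.385, 0.008, 0, -1.194, -0.259], TCP at [0.271, 0.563, 0.234] pointing down, gripper open.
Joint ranges: [-3.14, 3.14], [-1.21, 2.06], [-1.07, 1.41], [-3.16, 2.05], [-2.99, -0.16], [-3.1, 3.1]. Speed limits (rad/s): [2.79, 2.79, 3.14, 3.14, 3.14, 3.14].

### API

Orientations are given as a 3x3 rotation matrix whose columns are the frame's x, y, z axes.
In Python, from workcell import manip gives the robot as it stands.
- The arm moves only by the tool carry_out, never from a script. Its argument "deltas" is one flat list of numbers, 6 for each row, row after row: the shift along the tool's x, y, z in mm, then the turn, a rotation vector about the tool's x, y, z in degrees. In form: [x, y, z, wx, wy, wz, x, y, z, wx, wy, wz, ...]. A call has 1 to 8 rows; each row shifts and turns the commanded pose from where the row before left it, along the tool's axes as they then stand; what a row does not reach is not made up. A row lasts 1/10 s, in which the tool goes at most 50 mm and 8.59 degrees, less where a joint would pass 70% of its speed; a pose out of reach is approached as far as the arm can. A call is refused whole if a number of a shift passes 50 or a number of a turn 8.59, either way. A call with a gripper value outside its range is refused whole. "fingers" is the opening, from -1 (shut) to 1 (fully open), set as the call begins (left out, the last holds). The fingers move at their own pace and stop on an object; the grip force is fixed at half the most. Time passes only in rows, so rows that do not move let the fingers close. It gives the time, the measured TCP pose, the force and the opening at its end, in the units of the state.
- manip.get_obs(): the state, without advancing time (a new reading comes with each control period).
- manip.camera(name): name is "side" or "top"; returns a dict with "img" (384x512x3 uint8, red, green, blue), "fx", "fy", "cx", "cy" (pixels), "R" (3x3) and "t" (3): a world point X has camera coordinates R X + t. Camera axes: x right, y down, z forward; pixel columns grow to the right and rows downward; lengths in m; the calibration is good to about 2 mm. A picture is of the moment at which its call begins. There is no depth.
- manip.job_done(): hands the job in, once; it reports no verdict.
The state is a dict: "clock": time; "joints": joint angles; "joint_vel": joint speeds; "joint_torque": joint torques, N m; "ee_pos": TCP position; "tcp_rot": TCP orientation; "wrist_force": force on the tool from outside, world axes, zero at the start; "torque": the same for the moment, N m; "grip_width": opening from 0.0 (shut) to 1.0 (fully open).
Only numpy, scipy, OpenCV 4.12 (cv2) and the standard library are available. Lean on these libraries where they do the work, as an engineer would, in place of code of your own. Each camera call takes 0.05 s, during which the arm holds its last target. There are 200 camera calls.

## Working session

There is one attempt and no reset: what is moved stays moved. The work goes in short steps, Python scripts to look and compute and a tool call to move; the robot and the scene stay as the last step left them, time stands still between calls to the robot, and variables do not carry over. Pictures are saved under pics/ and viewed, about 8 in all and at most 12, crops included, and the job is handed in when it is done.

Besides the shell and the picture viewer there is one more tool, called after "Call:" as name(argument=value, ...), one argument or row to a line, values as JSON. carry_out: Moves the arm, as the interface text tells. Its arguments: {"type":"object","properties":{"deltas":{"type":"array","items":{"type":"number"}},"fingers":{"type":"number"}},"required":["deltas"]}

```bash
mkdir -p pics
cat > h.py <<'E'
import numpy as np,cv2
from workcell import manip
def ray(c,u,v):
    d=c["R"].T@np.array([(u-c["cx"])/c["fx"],(v-c["cy"])/c["fy"],1]); o=-c["R"].T@c["t"]; return o,d
def px2w(c,u,v,z):
    o,d=ray(c,u,v); return o+d*(z-o[2])/d[2]
def w2px(c,X):
    p=c["R"]@np.array(X)+c["t"]; return np.array([c["fx"]*p[0]/p[2]+c["cx"],c["fy"]*p[1]/p[2]+c["cy"]])
E
python3 - <<'E'
from h import *
import pickle
for n in("top","side"):
    c=manip.camera(n); pickle.dump({k:np.array(c[k]) for k in("img","fx","fy","cx","cy","R","t")},open(n+".pkl","wb"))
    print(n,c["fx"],c["cx"],c["cy"],np.array(c["R"]).round(3).tolist(),np.array(c["t"]).round(3))
    cv2.imwrite(f"pics/{n}0.png",cv2.resize(c["img"][:,:,::-1],(800,600),interpolation=cv2.INTER_CUBIC))
o=manip.get_obs();print(o)
E
```

```text
top 376.52608899895665 249.18991051215158 188.9323384591961 [[-0.026, -1.0, -0.007], [-0.987, 0.026, -0.161], [0.161, 0.003, -0.987]] [-0.041  0.555  1.218]
side 384.62028965167906 258.0426132380871 191.70786593883855 [[0.947, -0.32, 0.009], [-0.228, -0.694, -0.683], [0.225, 0.645, -0.731]] [-0.512  0.125  1.221]
{'clock': 0.1, 'joints': array([ 1.38062190e+00,  3.85440961e-01,  6.75451524e-03, -4.31745749e-04,
       -1.19399375e+00, -2.58560596e-01]), 'joint_vel': array([ 0.00012049, -0.00166023,  0.00245127,  0.00137368,  0.00054522,
        0.00124806]), 'joint_torque': array([-4.15026498e-04, -3.91690886e+01,  1.87934554e+01,  4.23191875e+00,
        1.34542573e-02, -6.70372378e-05]), 'ee_pos': array([0.27092344, 0.56264915, 0.23258969]), 'tcp_rot': array([[ 9.00927546e-01, -4.33968885e-01, -7.50320485e-04],
       [-4.33969523e-01, -9.00925805e-01, -1.77398223e-03],
       [ 9.38700026e-05,  1.92384568e-03, -9.99998145e-01]]), 'wrist_force': array([ 0.28632613, -0.01865232,  0.08034346]), 'torque': array([ 0.06379296, -0.0287545 , -0.02876746]), 'grip_width': 1.0001378393342446}
```

View pics/top0.png

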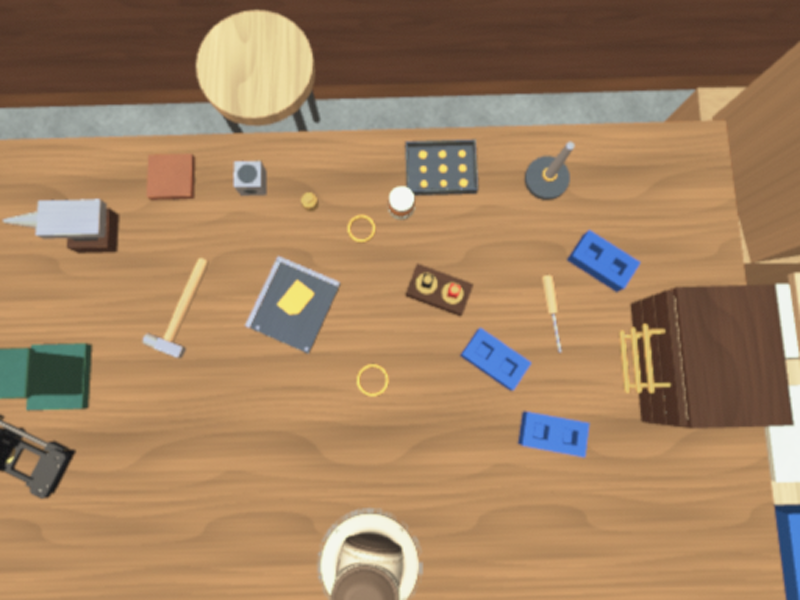

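View pics/side0.png

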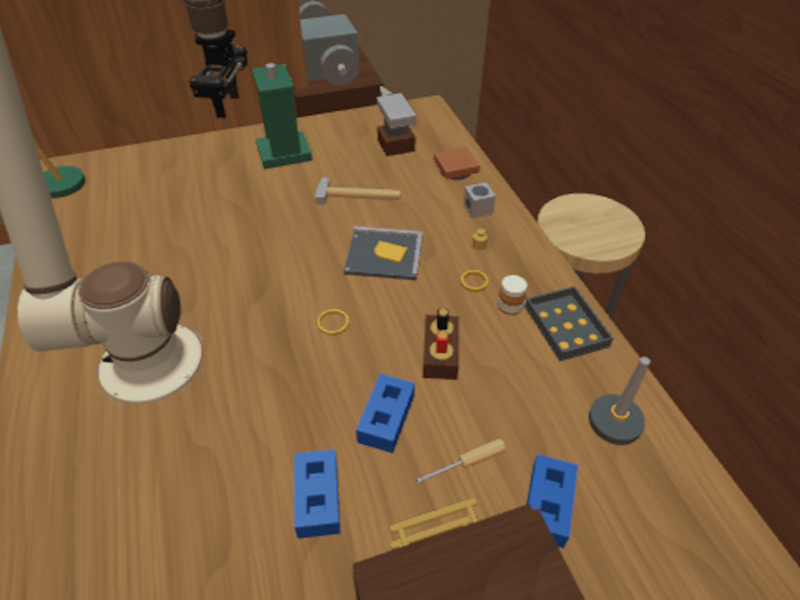

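Run:
```python
from h import *
import pickle
T=pickle.load(open("top.pkl","rb"));S=pickle.load(open("side.pkl","rb"))
def crop(c,x,y,w,h,s): return cv2.resize(c["img"][y:y+h,x:x+w,::-1],(w*s,h*s),interpolation=cv2.INTER_CUBIC)
a=crop(T,150,155,80,75,5); b=crop(T,250,160,80,75,5)
cc=crop(S,215,140,80,55,5); d=crop(S,255,185,80,60,5)
top=np.hstack([a,b]); bot=np.hstack([cc[:275],np.vstack([d])[:275]])
bot=np.hstack([crop(S,215,140,80,45,5),crop(S,255,195,80,45,5)])
cv2.imwrite("pics/c1.png",np.vstack([top,bot]));print(top.shape,bot.shape)
```

```text
(375, 800, 3) (225, 800, 3)
```

View pics/c1.png

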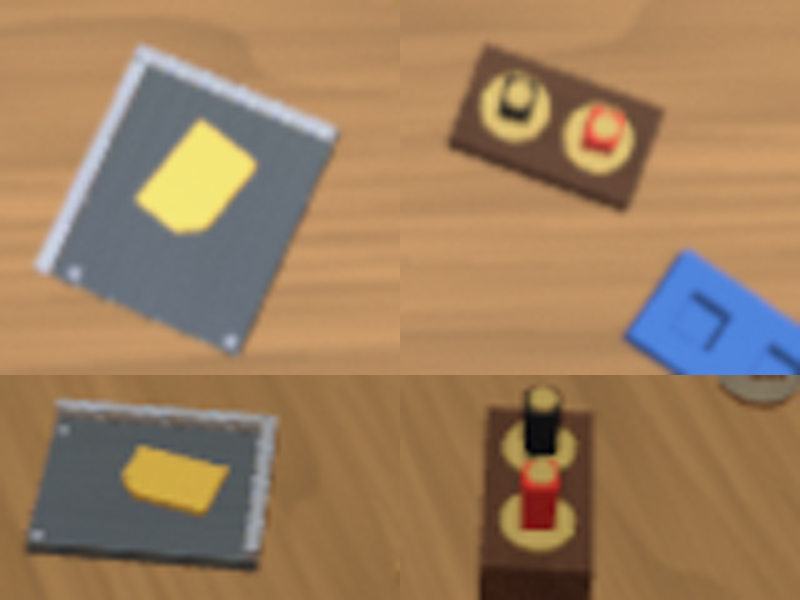

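```bash
cat > fit.py <<'E'
from h import *
import pickle
from scipy.optimize import least_squares
T=pickle.load(open("top.pkl","rb"));S=pickle.load(open("side.pkl","rb"))
ta=lambda x,y:(T,150+x/5,155+y/5); tb=lambda x,y:(T,250+(x-400)/5,160+y/5)
sa=lambda x,y:(S,215+x/5,140+(y-375)/5); sb=lambda x,y:(S,255+(x-400)/5,195+(y-375)/5)
def fit(name,pts,g):
    res={}
    for sel in("T","S","TS"):
        P=[(m,p) for m,p in pts if (p[0] is T and "T" in sel)or(p[0] is S and "S" in sel)]
        def f(q):
            c,s=np.cos(q[2]),np.sin(q[2]); r=[]
            for (x,y,z),(cam,u,v) in P:
                r+=list(w2px(cam,[q[0]+(c*x-s*y)/1e3,q[1]+(s*x+c*y)/1e3,z/1e3])-[u,v])
            return r
        r=least_squares(f,g,x_scale=[.01,.01,.1]); res[sel]=r.x
        print(name,sel,(r.x[:2]*1e3).round(1),np.degrees(r.x[2]).round(2),"rms",np.sqrt(np.mean(r.fun**2)).round(2))
    return res["TS"]
g=[.55,.2,-.4]
J=fit("jig",[((10,10,22),ta(138,46)),((10,-140,22),ta(341,129)),((-160,10,22),ta(37,269)),((-160,-140,12),ta(238,354)),
 ((10,10,22),sa(277,416)),((-160,10,22),sa(57,402)),((-160,-140,12),sa(27,549))],g)
B=fit("blank",[((35,25,18),ta(203,118)),((35,-25,18),ta(258,163)),((-35,25,18),ta(135,198)),((-28,-18,18),ta(192,231)),
 ((35,25,18),sa(230,465)),((35,-25,18),sa(205,514)),((-35,25,18),sa(138,445)),((-28,-18,18),sa(126,482))],[.5,.15,-.6])
# stand frame: origin own hole
H=fit("hole",[((0,0,49),tb(598,138)),((0,60,49),tb(515,105)),((35,95,45),tb(487,45)),((35,-35,45),tb(664,110)),
 ((0,0,49),sb(538,520)),((0,60,49),sb(540,446)),((0,0,93),sb(541,468)),((0,60,93),sb(541,397)),((0,0,93),tb(606,124)),((0,60,93),tb(521,92))],[.5,-.1,-.4])
c,s=np.cos(J[2]),np.sin(J[2]);R=np.array([[c,-s],[s,c]])
print("blank in jig",(R.T@(B[:2]-J[:2])*1e3).round(1),np.degrees(B[2]-J[2]).round(1))
b=B[2]-J[2];Rb=np.array([[np.cos(b),-np.sin(b)],[np.sin(b),np.cos(b)]])
for p in((35,25),(35,-25),(-35,25),(-35,-11),(-28,-18),(-21,-25)):print(p,(R.T@(B[:2]-J[:2])*1e3+Rb@p).round(1))
E
python3 fit.py
```

```text
jig T [638.6 183.2] -24.43 rms 0.39
jig S [639. 177.] -23.61 rms 0.12
jig TS [639.  181.9] -24.16 rms 0.67
blank T [555.7 149.4] -39.87 rms 0.23
blank S [555.8 146.1] -38.51 rms 0.42
blank TS [555.9 148.4] -39.36 rms 0.44
hole T [ 554.1 -191.5] -22.69 rms 0.36
hole S [ 554.9 -192.6] -21.84 rms 0.4
hole TS [ 554.4 -191.9] -22.43 rms 0.39
blank in jig [-62.  -64.6] -15.2
(35, 25) [-21.7 -49.6]
(35, -25) [-34.8 -97.9]
(-35, 25) [-89.3 -31.3]
(-35, -11) [-98.7 -66. ]
(-28, -18) [-93.8 -74.6]
(-21, -25) [-88.9 -83.2]
```

Call:
carry_out(
  deltas=[0,0,0,0,0,7.88,0,0,0,0,0,7.88,0,0,0,0,0,7.88,0,0,0,0,0,7.88,0,0,0,0,0,7.88,0,0,0,0,0,7.88,0,0,0,0,0,7.88,0,0,0,0,0,7.88],
  fingers=1,
)

```text
clock: 0.9
ee_pos: [0.271, 0.5628, 0.2329]
tcp_rot: [[0.016, -1.0, -0.001], [-1.0, -0.016, -0.001], [0.001, 0.001, -1.0]]
wrist_force: [0.4, 1.1, 0.6]
grip_width: 0.998
```

Call:
carry_out(
  deltas=[0,0,0,0,0,7.88,0,0,0,0,0,7.88,0,0,0,0,0,7.88,20,-18,0,0,0,0,33,-30.5,0,0,0,0,33,-30.5,0,0,0,0,33,-30.5,0,0,0,0,33,-30.5,0,0,0,0],
)

```text
clock: 1.7
ee_pos: [0.3428, 0.3673, 0.2331]
tcp_rot: [[-0.381, -0.925, -0.0], [-0.925, 0.381, -0.001], [0.001, 0.0, -1.0]]
wrist_force: [-0.3, 0.5, 0.4]
grip_width: 1.0
```

Call:
carry_out(
  deltas=[33,-30.5,0,0,0,0,33,-30.5,0,0,0,0,33,-30.5,0,0,0,0,33,-30.5,0,0,0,0,33,-30.5,0,0,0,0,33,-30.5,0,0,0,0,33,-30.5,0,0,0,0,33,-30.5,0,0,0,0],
)

```text
clock: 2.5
ee_pos: [0.4677, 0.0303, 0.2335]
tcp_rot: [[-0.381, -0.925, -0.0], [-0.925, 0.381, 0.0], [-0.0, 0.0, -1.0]]
wrist_force: [0.8, -0.1, 1.0]
grip_width: 0.997
```

Call:
carry_out(
  deltas=[33,-30.5,0,0,0,0,33,-30.5,0,0,0,0,33,-30.5,0,0,0,0,33,-30.5,0,0,0,0,20,-19,0,0,0,0,0,0,0,0,0,0,0,0,0,0,0,0],
)

```text
clock: 3.2
ee_pos: [0.5397, -0.1624, 0.2327]
tcp_rot: [[-0.382, -0.924, -0.002], [-0.924, 0.382, 0.0], [0.0, 0.002, -1.0]]
wrist_force: [0.0, 0.4, -0.2]
grip_width: 1.004
```

The thing meant is the red handle at c1 (603,130) in the dark wooden stand. The black handle at (520,93) is the spare, and the blue blocks are decoys. The crop confirms this, so I'm descending on it.

Call:
carry_out(
  deltas=[10,-12,0,0,0,0,11.7,-12.8,0,0,0,0,0,0,30,0,0,0,0,0,30,0,0,0,0,0,25,0,0,0,0,0,20,0,0,0,0,0,10,0,0,0,0,0,0,0,0,0],
)

```text
clock: 4.0
ee_pos: [0.5544, -0.1916, 0.1172]
tcp_rot: [[-0.381, -0.925, -0.003], [-0.925, 0.381, 0.0], [0.001, 0.003, -1.0]]
wrist_force: [-0.1, -0.9, 0.2]
grip_width: 1.001
```

Run:
```python
from h import *
o=manip.get_obs();print(o["clock"],o["ee_pos"].round(4),o["wrist_force"].round(2))
ims=[]
for n,(x,y,w,h) in(("top",(245,140,100,100)),("side",(235,160,100,100))):
    c=manip.camera(n); ims.append(cv2.resize(c["img"][y:y+h,x:x+w,::-1],(400,400),interpolation=cv2.INTER_CUBIC))
    H=[.5544,-.1919]
    print(n,(w2px(c,[*o["ee_pos"]])-[x,y])*4, (w2px(c,[*H,.093])-[x,y])*4)
cv2.imwrite("pics/c2.png",np.hstack(ims))
```

```text
4.0 [ 0.5544 -0.1916  0.1172] [-0.13 -0.92  0.19]
top [188.32568878 175.61707987] [185.49071709 180.78315751]
side [193.89412916 195.83656624] [192.24065209 217.06561568]
```

View pics/c2.png

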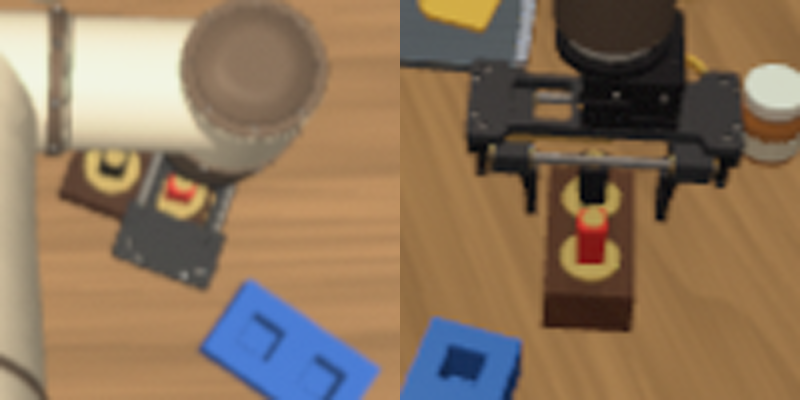

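The fingers at side (530,205) and (662,210) straddle the red handle at (593,225), so I'm going down and closing.

Call:
carry_out(
  deltas=[0,0,20,0,0,0,0,0,20,0,0,0,0,0,11,0,0,0,0,0,0,0,0,0,0,0,0,0,0,0],
)

```text
clock: 4.6
ee_pos: [0.5557, -0.1918, 0.0686]
tcp_rot: [[-0.38, -0.925, 0.002], [-0.925, 0.38, -0.001], [-0.0, -0.002, -1.0]]
wrist_force: [0.1, -0.1, -0.3]
grip_width: 1.003
```

Call:
carry_out(
  deltas=[0,0,0,0,0,0,0,0,0,0,0,0,0,0,0,0,0,0,0,0,0,0,0,0,0,0,0,0,0,0,0,0,0,0,0,0,0,0,0,0,0,0,0,0,0,0,0,0],
  fingers=-1,
)

```text
clock: 5.4
ee_pos: [0.5548, -0.1916, 0.0675]
tcp_rot: [[-0.381, -0.925, -0.0], [-0.925, 0.381, -0.0], [0.0, 0.0, -1.0]]
wrist_force: [-0.0, 0.9, 0.4]
grip_width: 0.355
```

Call:
carry_out(
  deltas=[0,0,0,0,0,0,0,0,0,0,0,0],
)

```text
clock: 5.6
ee_pos: [0.5547, -0.1916, 0.0675]
tcp_rot: [[-0.381, -0.925, -0.0], [-0.925, 0.381, 0.0], [0.0, 0.0, -1.0]]
wrist_force: [-0.3, 0.1, 0.6]
grip_width: 0.252
```

Call:
carry_out(
  deltas=[0,0,0,0,0,0,0,0,0,0,0,0,0,0,-10,0,0,0,0,0,-20,0,0,0,0,0,-20,0,0,0,0,0,-20,0,0,0,0,0,0,0,0,0,0,0,0,0,0,0],
)

```text
clock: 6.4
ee_pos: [0.5546, -0.1914, 0.1376]
tcp_rot: [[-0.381, -0.924, 0.001], [-0.924, 0.381, 0.0], [-0.001, -0.0, -1.0]]
wrist_force: [0.4, 0.1, -1.8]
grip_width: 0.253
```

Call:
carry_out(
  deltas=[-36.6,14,0,0,0,0,-36.6,14,0,0,0,0,-36.6,14,0,0,0,0,-36.6,14,0,0,0,0,-36.6,14,0,0,0,0,-36.6,14,0,0,0,0,-36.6,14,0,0,0,0,0,0,0,0,0,1.76],
)

```text
clock: 7.2
ee_pos: [0.5615, 0.0865, 0.136]
tcp_rot: [[-0.405, -0.914, -0.001], [-0.914, 0.405, -0.0], [0.001, 0.001, -1.0]]
wrist_force: [-0.3, 0.1, -1.0]
grip_width: 0.252
```

Call:
carry_out(
  deltas=[0,0,0,0,0,0,0,0,0,0,0,0,0,0,0,0,0,0],
)

```text
clock: 7.5
ee_pos: [0.5614, 0.0817, 0.1369]
tcp_rot: [[-0.41, -0.912, -0.001], [-0.912, 0.41, -0.001], [0.001, 0.001, -1.0]]
wrist_force: [1.0, 0.1, -1.4]
grip_width: 0.256
```

```bash
cat >> h.py <<'E'
J=np.array([639.0,181.9]);JA=np.radians(-24.16);JR=np.array([[np.cos(JA),-np.sin(JA)],[np.sin(JA),np.cos(JA)]])
def st():
    o=manip.get_obs();p=o["ee_pos"]*1e3;f=o["wrist_force"]
    print("t",round(o["clock"],2),"tcp jig",(JR.T@(p[:2]-J)).round(2),"z",p[2].round(2),"F jig",(JR.T@f[:2]).round(2),f[2].round(2),"grip",(o["grip_width"]*87).round(1),"xang",np.degrees(np.arctan2(o["tcp_rot"][1,0],o["tcp_rot"][0,0])).round(2))
E
python3 - <<'E'
from h import *
st()
ims=[]
o=manip.get_obs()
for n in("top","side"):
    c=manip.camera(n); u,v=w2px(c,[*o["ee_pos"][:2],o["ee_pos"][2]-.03]).astype(int);x,y=u-30,v-30
    print(n,x,y); ims.append(cv2.resize(c["img"][y:y+60,x:x+60,::-1],(400,400),interpolation=cv2.INTER_CUBIC))
st()
cv2.imwrite("pics/c3.png",np.hstack(ims))
E
```

```text
Traceback (most recent call last):
  File "h.py", line 12, in st
    print("t",round(o["clock"],2),"tcp jig",(JR.T@(p[:2]-J)).round(2),"z",p[2].round(2),"F jig",(JR.T@f[:2]).round(2),f[2].round(2),"grip",(o["grip_width"]*87).round(1),"xang",np.degrees(np.arctan2(o["tcp_rot"][1,0],o["tcp_rot"][0,0])).round(2))
                                                                                                                                           ^^^^^^^^^^^^^^^^^^^^^^^^^^
AttributeError: 'float' object has no attribute 'round'
```

```bash
python3 - <<'E'
s=open("h.py").read(); i=s.index("def st()")
open("h.py","w").write(s[:i]+'''def st(n=6):
    P,F=[],[]
    for i in range(n):
        manip.camera("top"); o=manip.get_obs(); P.append(o["ee_pos"]*1e3);F.append(o["wrist_force"])
    sp=np.std(P,0);sf=np.std(F,0);p=np.mean(P,0);f=np.mean(F,0);x=o["tcp_rot"][:2,0]
    print("t",round(o["clock"],2),"tcp jig",(JR.T@(p[:2]-J)).round(2),"z",round(p[2],2),"sd",sp.round(2),"F jig",(JR.T@f[:2]).round(2),round(f[2],2),"sd",sf.round(2),"grip",round(o["grip_width"]*87,1),"xang-jig",round(np.degrees(np.arctan2(x[1],x[0]))+90-np.degrees(JA),2))
''')
E
python3 -c "
from h import *
st(8)"
```

```text
t 7.9 tcp jig [ -29.59 -122.75] z 137.47 sd [0.1  0.25 0.17] F jig [ 0.22 -0.11] -1.0 sd [0.54 0.56 0.45] grip 21.9 xang-jig -0.01
```

Call:
carry_out(
  deltas=[0,0,30,0,0,0,0,0,30,0,0,0,0,0,20,0,0,0,0,0,7,0,0,0,0,-4,0,0,0,0,0,-4,0,0,0,0,0,0,0,0,0,0,0,0,0,0,0,0],
)

```text
clock: 8.7
ee_pos: [0.5697, 0.0794, 0.0514]
tcp_rot: [[-0.409, -0.912, 0.002], [-0.912, 0.409, 0.001], [-0.001, -0.001, -1.0]]
wrist_force: [0.3, -0.1, -1.5]
grip_width: 0.253
```

Run:
```python
from h import *
st(3)
o=manip.get_obs();ims=[]
for n in("top","side"):
    c=manip.camera(n); u,v=w2px(c,[*o["ee_pos"][:2],o["ee_pos"][2]-.03]).astype(int);x,y=u-40,v-40
    print(n,x,y); ims.append(cv2.resize(c["img"][y:y+80,x:x+80,::-1],(400,400),interpolation=cv2.INTER_CUBIC))
cv2.imwrite("pics/c3.png",np.hstack(ims))
```

```text
t 8.85 tcp jig [ -21.62 -122.06] z 51.11 sd [0.11 0.01 0.11] F jig [-0.19  0.23] -1.63 sd [0.19 0.32 0.24] grip 21.7 xang-jig -0.0
top 169 146
side 218 130
```

View pics/c3.png

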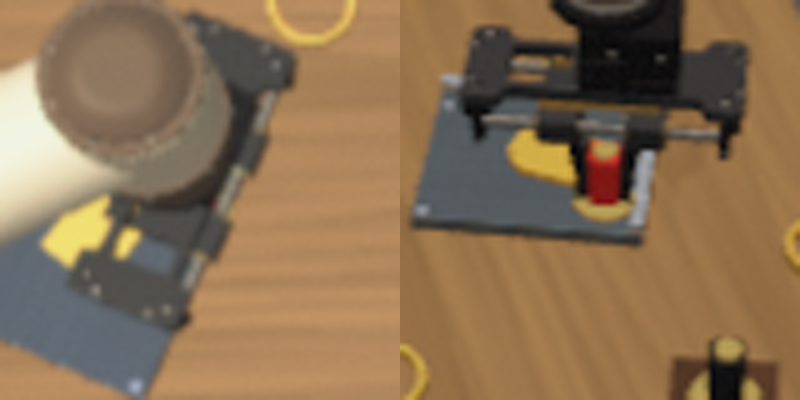

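Call:
carry_out(
  deltas=[0,-2,0,0,0,0,0,-2,0,0,0,0,0,-2,0,0,0,0,0,-1.5,0,0,0,0],
)

```text
clock: 9.35
ee_pos: [0.5762, 0.0762, 0.0505]
tcp_rot: [[-0.409, -0.912, 0.0], [-0.912, 0.409, -0.0], [0.0, -0.0, -1.0]]
wrist_force: [0.2, -0.7, -1.2]
grip_width: 0.246
```

Call:
carry_out(
  deltas=[0,-1,0,0,0,0,0,-1,0,0,0,0],
)

```text
clock: 9.55
ee_pos: [0.5776, 0.0754, 0.0504]
tcp_rot: [[-0.409, -0.912, -0.001], [-0.912, 0.409, -0.0], [0.0, 0.001, -1.0]]
wrist_force: [-1.7, 2.1, -1.0]
grip_width: 0.253
```

Call:
carry_out(
  deltas=[0,-1,0,0,0,0,0,-0.5,0,0,0,0],
)

```text
clock: 9.75
ee_pos: [0.5776, 0.0748, 0.05]
tcp_rot: [[-0.41, -0.912, -0.004], [-0.912, 0.41, -0.0], [0.002, 0.003, -1.0]]
wrist_force: [-4.4, 2.3, -1.5]
grip_width: 0.252
```

```bash
python3 -c "
from h import *
st(6)"
```

```text
t 10.05 tcp jig [ -12.21 -122.84] z 49.97 sd [0.01 0.01 0.01] F jig [-4.97  0.55] -0.81 sd [0.5  0.14 0.47] grip 21.8 xang-jig -0.01
```

Call:
carry_out(
  deltas=[0,10,0,0,0,0,0,28,0,0,0,0,0,28,0,0,0,0,0,28,0,0,0,0,0,25.6,0,0,0,0,-20,0,0,0,0,0,-30,0,0,0,0,0,-30,0,0,0,0,0],
)

```text
clock: 10.85
ee_pos: [0.5036, 0.1982, 0.0515]
tcp_rot: [[-0.408, -0.913, 0.003], [-0.913, 0.408, 0.001], [-0.003, -0.002, -1.0]]
wrist_force: [-0.4, -0.4, -1.8]
grip_width: 0.253
```

Call:
carry_out(
  deltas=[-20,0,0,0,0,0,-6,0,0,0,0,0,-2,0,0,0,0,0,0,0,0,0,0,0],
)

```text
clock: 11.25
ee_pos: [0.5138, 0.2218, 0.0505]
tcp_rot: [[-0.409, -0.912, -0.0], [-0.912, 0.409, -0.0], [0.0, 0.0, -1.0]]
wrist_force: [-0.2, -0.9, -1.3]
grip_width: 0.254
```

```bash
python3 -c "
from h import *
st(4)"
```

```text
t 11.45 tcp jig [-130.44  -15.2 ] z 50.57 sd [0.09 0.06 0.05] F jig [-0.06 -0.37] -1.26 sd [0.31 0.54 0.49] grip 21.9 xang-jig -0.04
```

Call:
carry_out(
  deltas=[-2,0,0,0,0,0,-2,0,0,0,0,0],
)

```text
clock: 11.65
ee_pos: [0.5159, 0.2258, 0.0507]
tcp_rot: [[-0.41, -0.912, 0.0], [-0.912, 0.41, 0.0], [-0.0, -0.0, -1.0]]
wrist_force: [-0.0, -0.1, -1.0]
grip_width: 0.249
```

Call:
carry_out(
  deltas=[-1.5,0,0,0,0,0,-1,0,0,0,0,0],
)

```text
clock: 11.85
ee_pos: [0.517, 0.2285, 0.0506]
tcp_rot: [[-0.409, -0.912, 0.0], [-0.912, 0.409, 0.0], [-0.0, -0.0, -1.0]]
wrist_force: [0.0, -0.3, -1.0]
grip_width: 0.248
```

Call:
carry_out(
  deltas=[-1,0,0,0,0,0,-0.5,0,0,0,0,0],
)

```text
clock: 12.05
ee_pos: [0.5175, 0.2298, 0.0505]
tcp_rot: [[-0.409, -0.913, -0.0], [-0.913, 0.409, -0.0], [0.0, -0.0, -1.0]]
wrist_force: [0.4, 0.7, -1.4]
grip_width: 0.251
```

```bash
python3 -c "
from h import *
st(4)"
```

```text
t 12.25 tcp jig [-130.43   -6.13] z 50.52 sd [0.04 0.07 0.01] F jig [0.15 0.19] -1.17 sd [0.74 0.25 0.58] grip 21.9 xang-jig 0.0
```

Call:
carry_out(
  deltas=[-1,0,0,0,0,0,-0.5,0,0,0,0,0],
)

```text
clock: 12.45
ee_pos: [0.5181, 0.2311, 0.0506]
tcp_rot: [[-0.409, -0.912, 0.0], [-0.912, 0.409, 0.0], [-0.0, -0.0, -1.0]]
wrist_force: [-0.1, -1.2, -1.0]
grip_width: 0.256
```

Call:
carry_out(
  deltas=[-1,0,0,0,0,0,-0.5,0,0,0,0,0],
)

```text
clock: 12.65
ee_pos: [0.5188, 0.2325, 0.0506]
tcp_rot: [[-0.409, -0.912, 0.0], [-0.912, 0.409, 0.0], [-0.0, -0.0, -1.0]]
wrist_force: [0.6, -0.4, -0.7]
grip_width: 0.252
```

```bash
python3 -c "
from h import *
st(4)"
```

```text
t 12.85 tcp jig [-130.4    -3.09] z 50.55 sd [0.04 0.05 0.01] F jig [-0.15 -0.02] -1.37 sd [0.23 0.82 0.34] grip 22.3 xang-jig 0.01
```

Call:
carry_out(
  deltas=[-1,0,0,0,0,0,-0.5,0,0,0,0,0],
)

```text
clock: 13.05
ee_pos: [0.5194, 0.2338, 0.0506]
tcp_rot: [[-0.409, -0.912, 0.0], [-0.912, 0.409, 0.0], [-0.0, -0.0, -1.0]]
wrist_force: [-1.3, 0.8, -0.3]
grip_width: 0.251
```

Call:
carry_out(
  deltas=[-1,0,0,0,0,0,-0.5,0,0,0,0,0],
)

```text
clock: 13.25
ee_pos: [0.5199, 0.2351, 0.0505]
tcp_rot: [[-0.409, -0.912, -0.0], [-0.912, 0.409, -0.0], [0.0, 0.0, -1.0]]
wrist_force: [-0.8, -1.6, -1.2]
grip_width: 0.251
```

```bash
python3 -c "
from h import *
st(4)"
```

```text
t 13.45 tcp jig [-130.45   -0.25] z 50.48 sd [0.   0.01 0.  ] F jig [ 0.04 -0.17] -0.95 sd [0.52 0.81 0.56] grip 21.8 xang-jig 0.0
```

Call:
carry_out(
  deltas=[-1,0,0,0,0,0,0,0,0,0,0,0],
)

```text
clock: 13.65
ee_pos: [0.5198, 0.2354, 0.0503]
tcp_rot: [[-0.409, -0.912, -0.002], [-0.912, 0.409, -0.001], [0.002, 0.001, -1.0]]
wrist_force: [-1.9, -1.8, -0.6]
grip_width: 0.251
```

Call:
carry_out(
  deltas=[-1,0,0,0,0,0,0,0,0,0,0,0],
)

```text
clock: 13.85
ee_pos: [0.5197, 0.2358, 0.0501]
tcp_rot: [[-0.41, -0.912, -0.003], [-0.912, 0.41, -0.002], [0.003, 0.001, -1.0]]
wrist_force: [-2.4, -4.1, 0.2]
grip_width: 0.255
```

Run:
```python
from h import *
st(5)
o=manip.get_obs();ims=[]
for n in("top","side"):
    c=manip.camera(n); u,v=w2px(c,[*o["ee_pos"][:2],o["ee_pos"][2]-.03]).astype(int);x,y=u-30,v-30
    print(n,x,y); ims.append(cv2.resize(c["img"][y:y+60,x:x+60,::-1],(400,400),interpolation=cv2.INTER_CUBIC))
cv2.imwrite("pics/c4.png",np.hstack(ims))
```

```text
t 14.1 tcp jig [-130.84    0.37] z 50.11 sd [0.02 0.02 0.01] F jig [ 0.76 -5.51] -0.71 sd [0.48 0.36 0.56] grip 22.0 xang-jig -0.02
top 134 172
side 203 117
```

View pics/c4.png

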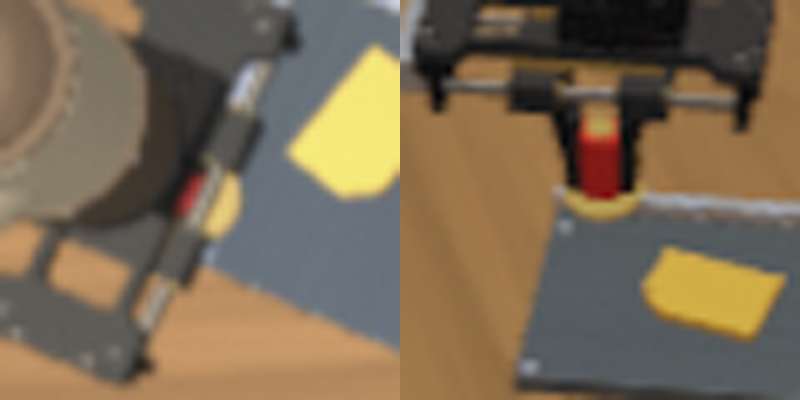

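Call:
carry_out(
  deltas=[17,0,0,0,0,0,30,0,0,0,0,0,30,0,0,0,0,0,30,0,0,0,0,0,10,0,0,0,0,0,0,-30,0,0,0,0,0,-34.8,0,0,0,0,0,0,0,0,0,0],
)

```text
clock: 15.0
ee_pos: [0.5379, 0.1046, 0.0516]
tcp_rot: [[-0.41, -0.912, 0.008], [-0.912, 0.41, 0.003], [-0.006, -0.006, -1.0]]
wrist_force: [-0.4, 0.3, -1.4]
grip_width: 0.255
```

Call:
carry_out(
  deltas=[-10,0,0,0,0,0,-6,0,0,0,0,0,-4,0,0,0,0,0,-2,0,0,0,0,0,-2,0,0,0,0,0,-2,0,0,0,0,0,-2,0,0,0,0,0,0,0,0,0,0,0],
)

```text
clock: 15.8
ee_pos: [0.5436, 0.1294, 0.0506]
tcp_rot: [[-0.409, -0.913, 0.0], [-0.913, 0.409, 0.0], [-0.0, -0.0, -1.0]]
wrist_force: [-0.1, -0.4, -1.3]
grip_width: 0.254
```

```bash
python3 -c "
from h import *
st(4)"
```

```text
t 16.0 tcp jig [-65.5 -87.1] z 50.62 sd [0.04 0.07 0.01] F jig [-0.44 -0.1 ] -1.18 sd [0.53 0.73 0.29] grip 21.7 xang-jig -0.0
```

Call:
carry_out(
  deltas=[-2.5,0,0,0,0,0,-2.5,0,0,0,0,0,-2.5,0,0,0,0,0,-2.5,0,0,0,0,0,-2.5,0,0,0,0,0,-2.5,0,0,0,0,0,0,0,0,0,0,0],
)

```text
clock: 16.7
ee_pos: [0.5499, 0.1434, 0.0506]
tcp_rot: [[-0.409, -0.913, 0.001], [-0.913, 0.409, 0.0], [-0.0, -0.0, -1.0]]
wrist_force: [-0.2, -0.0, -0.9]
grip_width: 0.258
```

Run:
```python
from h import *
st(3)
ims=[]
for n,(x,y) in(("top",(150,155)),("side",(215,130))):
    c=manip.camera(n); ims.append(cv2.resize(c["img"][y:y+80,x:x+80,::-1],(400,400),interpolation=cv2.INTER_CUBIC))
cv2.imwrite("pics/c5.png",np.hstack(ims))
```

```text
t 16.85 tcp jig [-65.56 -71.96] z 50.58 sd [0.06 0.09 0.02] F jig [-0.04 -0.46] -1.01 sd [0.43 0.71 0.12] grip 22.1 xang-jig 0.01
```

View pics/c5.png

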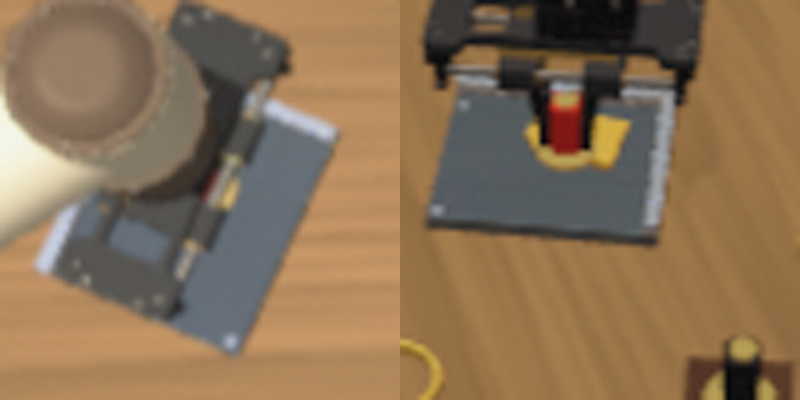

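Call:
carry_out(
  deltas=[-2.5,0,0,0,0,0,-2.5,0,0,0,0,0,-2.5,0,0,0,0,0,-2.5,0,0,0,0,0,-2,0,0,0,0,0,-2,0,0,0,0,0,0,0,0,0,0,0],
)

```text
clock: 17.65
ee_pos: [0.5556, 0.156, 0.0506]
tcp_rot: [[-0.409, -0.913, 0.0], [-0.913, 0.409, 0.0], [-0.0, -0.0, -1.0]]
wrist_force: [0.8, -0.1, -1.3]
grip_width: 0.25
```

```bash
python3 -c "
from h import *
st(4)"
```

```text
t 17.85 tcp jig [-65.57 -58.03] z 50.56 sd [0.06 0.08 0.01] F jig [-0.24  0.07] -1.18 sd [0.34 0.42 0.43] grip 22.0 xang-jig 0.0
```

Call:
carry_out(
  deltas=[-1,0,0,0,0,0,-1,0,0,0,0,0,0,0,0,0,0,0],
)

```text
clock: 18.15
ee_pos: [0.5562, 0.1575, 0.0506]
tcp_rot: [[-0.409, -0.912, -0.0], [-0.912, 0.409, -0.0], [0.0, 0.0, -1.0]]
wrist_force: [1.2, -0.8, -1.4]
grip_width: 0.252
```

```bash
python3 -c "
from h import *
st(4)"
```

```text
t 18.35 tcp jig [-65.61 -56.17] z 50.53 sd [0.01 0.02 0.01] F jig [ 0.12 -0.67] -1.49 sd [0.67 0.37 0.32] grip 22.1 xang-jig 0.0
```

Call:
carry_out(
  deltas=[-1,0,0,0,0,0,-1,0,0,0,0,0,-1,0,0,0,0,0,0,0,0,0,0,0],
)

```text
clock: 18.75
ee_pos: [0.5575, 0.1604, 0.0506]
tcp_rot: [[-0.409, -0.913, 0.0], [-0.913, 0.409, 0.0], [-0.0, -0.0, -1.0]]
wrist_force: [-0.5, -1.1, -2.0]
grip_width: 0.252
```

```bash
python3 -c "
from h import *
st(4)"
```

```text
t 18.95 tcp jig [-65.56 -53.  ] z 50.58 sd [0.01 0.02 0.02] F jig [-0.02 -0.2 ] -1.24 sd [0.43 0.58 0.59] grip 21.6 xang-jig 0.01
```

Call:
carry_out(
  deltas=[-1,0,0,0,0,0,-0.5,0,0,0,0,0,0,0,0,0,0,0],
)

```text
clock: 19.25
ee_pos: [0.558, 0.1616, 0.0505]
tcp_rot: [[-0.409, -0.912, -0.0], [-0.912, 0.409, -0.0], [0.0, 0.0, -1.0]]
wrist_force: [-0.7, 0.0, -1.5]
grip_width: 0.254
```

```bash
python3 -c "
from h import *
st(4)"
```

```text
t 19.45 tcp jig [-65.6  -51.65] z 50.55 sd [0.01 0.01 0.01] F jig [ 0.15 -0.16] -1.11 sd [0.51 0.49 0.53] grip 22.1 xang-jig 0.0
```

Call:
carry_out(
  deltas=[-1,0,0,0,0,0,0,0,0,0,0,0],
)

```text
clock: 19.65
ee_pos: [0.5582, 0.1624, 0.0505]
tcp_rot: [[-0.409, -0.912, -0.001], [-0.912, 0.409, -0.0], [0.001, 0.0, -1.0]]
wrist_force: [0.3, -1.1, -0.8]
grip_width: 0.252
```

Call:
carry_out(
  deltas=[-0.7,0,0,0,0,0,0,0,0,0,0,0],
)

```text
clock: 19.85
ee_pos: [0.5582, 0.1626, 0.0504]
tcp_rot: [[-0.409, -0.912, -0.001], [-0.912, 0.409, -0.001], [0.001, 0.001, -1.0]]
wrist_force: [-2.1, -2.6, 0.3]
grip_width: 0.252
```

```bash
python3 -c "
from h import *
st(4)"
```

```text
t 20.05 tcp jig [-65.87 -50.63] z 50.36 sd [0.01 0.02 0.01] F jig [-0.25 -2.86] -0.6 sd [0.76 0.34 0.38] grip 22.5 xang-jig -0.01
```

Call:
carry_out(
  deltas=[5,0,0,0,0,0,20,0,0,0,0,0,0,33,0,0,0,0,0,34,0,0,0,0,0,0,0,0,0,0,-27,0,0,0,0,0,-28.5,0,0,0,0,0,0,0,0,0,0,0],
)

```text
clock: 20.85
ee_pos: [0.5134, 0.2225, 0.0516]
tcp_rot: [[-0.406, -0.914, 0.006], [-0.914, 0.406, 0.004], [-0.006, -0.004, -1.0]]
wrist_force: [-1.3, 0.1, -1.8]
grip_width: 0.252
```

Call:
carry_out(
  deltas=[0,-8,0,0,0,0,0,-6,0,0,0,0,0,-4,0,0,0,0,0,-2.5,0,0,0,0,0,-2.5,0,0,0,0,0,-2.5,0,0,0,0,0,-2.5,0,0,0,0,0,0,0,0,0,0],
)

```text
clock: 21.65
ee_pos: [0.5359, 0.2068, 0.0506]
tcp_rot: [[-0.409, -0.912, 0.0], [-0.912, 0.409, 0.0], [-0.0, -0.0, -1.0]]
wrist_force: [-0.6, -0.2, -1.3]
grip_width: 0.253
```

```bash
python3 -c "
from h import *
st(4)"
```

```text
t 21.85 tcp jig [-104.57  -19.43] z 50.57 sd [0.08 0.04 0.01] F jig [-0.23 -0.32] -1.4 sd [0.39 0.35 0.42] grip 22.0 xang-jig 0.02
```

Call:
carry_out(
  deltas=[0,-2.5,0,0,0,0,0,-2.5,0,0,0,0,0,-2.5,0,0,0,0,0,-2,0,0,0,0,0,-2,0,0,0,0,0,0,0,0,0,0],
)

```text
clock: 22.45
ee_pos: [0.5465, 0.2021, 0.0506]
tcp_rot: [[-0.409, -0.912, 0.0], [-0.912, 0.409, 0.0], [-0.0, -0.0, -1.0]]
wrist_force: [-0.8, 0.8, -1.4]
grip_width: 0.25
```

```bash
python3 -c "
from h import *
st(4)"
```

```text
t 22.65 tcp jig [-92.97 -19.45] z 50.56 sd [0.08 0.02 0.02] F jig [-0.01  0.1 ] -1.53 sd [0.6  0.27 0.6 ] grip 22.1 xang-jig 0.0
```

Expected flush at about -82.6.

Call:
carry_out(
  deltas=[0,-2,0,0,0,0,0,-2,0,0,0,0,0,-2,0,0,0,0,0,-1,0,0,0,0,0,0,0,0,0,0],
)

```text
clock: 23.15
ee_pos: [0.5527, 0.1993, 0.0505]
tcp_rot: [[-0.409, -0.912, 0.0], [-0.912, 0.409, 0.0], [-0.0, -0.0, -1.0]]
wrist_force: [0.5, 0.2, -2.0]
grip_width: 0.253
```

```bash
python3 -c "
from h import *
st(4)"
```

```text
t 23.35 tcp jig [-85.99 -19.44] z 50.56 sd [0.05 0.02 0.  ] F jig [-0.02  0.43] -1.22 sd [0.58 0.27 0.29] grip 22.0 xang-jig 0.01
```

Call:
carry_out(
  deltas=[0,-1,0,0,0,0,0,-1,0,0,0,0,0,0,0,0,0,0],
)

```text
clock: 23.65
ee_pos: [0.5544, 0.1985, 0.0505]
tcp_rot: [[-0.409, -0.912, 0.0], [-0.912, 0.409, -0.0], [0.0, -0.0, -1.0]]
wrist_force: [-0.0, -0.2, -0.3]
grip_width: 0.255
```

```bash
python3 -c "
from h import *
st(4)"
```

```text
t 23.85 tcp jig [-84.04 -19.45] z 50.56 sd [0.01 0.02 0.01] F jig [-0.14 -0.14] -1.37 sd [0.2  0.66 0.29] grip 21.8 xang-jig 0.01
```

Call:
carry_out(
  deltas=[0,-1,0,0,0,0,0,0,0,0,0,0],
)

```text
clock: 24.05
ee_pos: [0.5552, 0.1981, 0.0505]
tcp_rot: [[-0.409, -0.912, -0.0], [-0.912, 0.409, -0.0], [0.0, 0.0, -1.0]]
wrist_force: [-0.2, 1.2, -2.0]
grip_width: 0.256
```

```bash
python3 -c "
from h import *
st(4)"
```

```text
t 24.25 tcp jig [-83.06 -19.48] z 50.55 sd [0.01 0.01 0.01] F jig [0.16 0.33] -1.13 sd [0.41 0.25 0.31] grip 21.5 xang-jig 0.0
```

Call:
carry_out(
  deltas=[0,-0.8,0,0,0,0,0,0,0,0,0,0],
)

```text
clock: 24.45
ee_pos: [0.556, 0.1978, 0.0505]
tcp_rot: [[-0.409, -0.912, -0.0], [-0.912, 0.409, -0.0], [0.0, 0.0, -1.0]]
wrist_force: [0.3, -0.0, -1.1]
grip_width: 0.256
```

```bash
python3 -c "
from h import *
st(4)"
```

```text
t 24.65 tcp jig [-82.27 -19.47] z 50.55 sd [0.02 0.01 0.01] F jig [0.03 0.29] -1.38 sd [0.75 0.2  0.35] grip 22.3 xang-jig 0.0
```

Call:
carry_out(
  deltas=[0,-0.8,0,0,0,0,0,0,0,0,0,0],
)

```text
clock: 24.85
ee_pos: [0.5567, 0.1975, 0.0506]
tcp_rot: [[-0.409, -0.912, 0.0], [-0.912, 0.409, -0.0], [0.0, -0.0, -1.0]]
wrist_force: [-1.2, 0.1, -1.5]
grip_width: 0.253
```

```bash
python3 -c "
from h import *
st(4)"
```

```text
t 25.05 tcp jig [-81.45 -19.46] z 50.56 sd [0.01 0.01 0.01] F jig [-0.5  -0.32] -1.17 sd [0.14 0.26 0.12] grip 22.1 xang-jig 0.01
```

Call:
carry_out(
  deltas=[0,-0.7,0,0,0,0,0,0,0,0,0,0],
)

```text
clock: 25.25
ee_pos: [0.5569, 0.1972, 0.0504]
tcp_rot: [[-0.409, -0.912, -0.001], [-0.912, 0.409, -0.0], [0.0, 0.001, -1.0]]
wrist_force: [-2.0, 1.5, -0.7]
grip_width: 0.254
```

```bash
python3 -c "
from h import *
st(4)"
```

```text
t 25.45 tcp jig [-81.12 -19.64] z 50.41 sd [0.02 0.01 0.01] F jig [-1.69  0.15] -1.1 sd [0.41 0.41 0.46] grip 22.3 xang-jig 0.0
```

Call:
carry_out(
  deltas=[0,-0.7,0,0,0,0,0,0,0,0,0,0],
)

```text
clock: 25.65
ee_pos: [0.5571, 0.1969, 0.0503]
tcp_rot: [[-0.409, -0.912, -0.002], [-0.912, 0.409, -0.0], [0.001, 0.001, -1.0]]
wrist_force: [-4.0, 3.5, -1.0]
grip_width: 0.252
```

```bash
python3 -c "
from h import *
st(4)"
```

```text
t 25.85 tcp jig [-80.81 -19.78] z 50.28 sd [0.01 0.01 0.02] F jig [-5.35  0.52] -0.59 sd [0.42 0.52 0.46] grip 21.7 xang-jig -0.01
```

Call:
carry_out(
  deltas=[0,5,0,0,0,0,0,10,0,0,0,0,17,0,0,0,0,0,17.9,0,0,0,0,0,0,-5,0,0,0,0,0,-5.4,0,0,0,0,0,0,0,0,0,0,0,0,0,0,0,0],
)

```text
clock: 26.65
ee_pos: [0.5401, 0.1675, 0.0506]
tcp_rot: [[-0.409, -0.912, 0.001], [-0.912, 0.409, 0.0], [-0.001, -0.001, -1.0]]
wrist_force: [-0.4, -0.4, -1.1]
grip_width: 0.249
```

```bash
python3 -c "
from h import *
st(4)"
```

```text
t 26.85 tcp jig [-84.69 -54.  ] z 50.44 sd [0.13 0.05 0.02] F jig [-0.09  0.03] -1.01 sd [0.6  0.15 0.47] grip 22.1 xang-jig 0.02
```

Call:
carry_out(
  deltas=[-3,-3,0,0,0,0,-3,-3,0,0,0,0,-2,-2,0,0,0,0,-1,-1,0,0,0,0,0,0,0,0,0,0],
)

```text
clock: 27.35
ee_pos: [0.5516, 0.1716, 0.0505]
tcp_rot: [[-0.409, -0.912, 0.0], [-0.912, 0.409, 0.0], [-0.0, -0.0, -1.0]]
wrist_force: [0.1, 0.0, -0.2]
grip_width: 0.253
```

```bash
python3 -c "
from h import *
st(4)"
```

```text
t 27.55 tcp jig [-75.77 -45.5 ] z 50.48 sd [0.07 0.02 0.03] F jig [-0.48 -0.07] -1.3 sd [0.22 0.23 0.42] grip 22.1 xang-jig 0.0
```

Call:
carry_out(
  deltas=[-1,-1,0,0,0,0,-1,-1,0,0,0,0,0,0,0,0,0,0],
)

```text
clock: 27.85
ee_pos: [0.5543, 0.1726, 0.0506]
tcp_rot: [[-0.409, -0.912, 0.0], [-0.912, 0.409, 0.0], [-0.0, -0.0, -1.0]]
wrist_force: [0.1, 0.4, -0.3]
grip_width: 0.249
```

```bash
python3 -c "
from h import *
st(6)"
```

```text
t 28.15 tcp jig [-73.71 -43.38] z 50.53 sd [0.06 0.03 0.02] F jig [0.29 0.07] -1.68 sd [0.12 0.46 0.23] grip 21.9 xang-jig 0.01
```

Call:
carry_out(
  deltas=[-0.7,-0.7,0,0,0,0,0,0,0,0,0,0],
)

```text
clock: 28.35
ee_pos: [0.5549, 0.1728, 0.0505]
tcp_rot: [[-0.409, -0.912, -0.0], [-0.912, 0.409, -0.0], [0.0, 0.0, -1.0]]
wrist_force: [0.0, -0.3, -0.8]
grip_width: 0.253
```

```bash
python3 -c "
from h import *
st(6)"
```

```text
t 28.65 tcp jig [-73.04 -42.73] z 50.51 sd [0.01 0.01 0.02] F jig [ 0.01 -0.74] -1.14 sd [0.46 0.75 0.28] grip 21.6 xang-jig 0.0
```

Call:
carry_out(
  deltas=[-0.5,-0.5,0,0,0,0,0,0,0,0,0,0],
)

```text
clock: 28.85
ee_pos: [0.5551, 0.1728, 0.0504]
tcp_rot: [[-0.409, -0.912, -0.001], [-0.912, 0.409, -0.001], [0.001, 0.001, -1.0]]
wrist_force: [-1.4, -0.3, -0.5]
grip_width: 0.255
```

```bash
python3 -c "
from h import *
st(6)"
```

```text
t 29.15 tcp jig [-72.79 -42.57] z 50.37 sd [0.02 0.01 0.02] F jig [-0.95 -1.01] -0.66 sd [0.6  0.31 0.7 ] grip 22.0 xang-jig -0.01
```

Call:
carry_out(
  deltas=[-0.3,-0.3,0,0,0,0,0,0,0,0,0,0],
)

```text
clock: 29.35
ee_pos: [0.5554, 0.1729, 0.0503]
tcp_rot: [[-0.409, -0.912, -0.002], [-0.912, 0.409, -0.001], [0.001, 0.001, -1.0]]
wrist_force: [-2.2, -0.4, -1.5]
grip_width: 0.249
```

```bash
python3 -c "
from h import *
st(6)"
```

```text
t 29.65 tcp jig [-72.6 -42.4] z 50.33 sd [0.03 0.02 0.01] F jig [-2.76 -2.41] -0.81 sd [0.56 0.47 0.62] grip 22.1 xang-jig -0.01
```

Call:
carry_out(
  deltas=[-0.3,-0.3,0,0,0,0,0,0,0,0,0,0],
)

```text
clock: 29.85
ee_pos: [0.5556, 0.173, 0.0502]
tcp_rot: [[-0.41, -0.912, -0.002], [-0.912, 0.41, -0.001], [0.002, 0.001, -1.0]]
wrist_force: [-5.3, -0.4, -0.6]
grip_width: 0.255
```

```bash
python3 -c "
from h import *
st(6)"
```

```text
t 30.15 tcp jig [-72.42 -42.27] z 50.24 sd [0.02 0.02 0.01] F jig [-4.05 -3.2 ] -0.67 sd [0.39 0.28 0.39] grip 22.0 xang-jig -0.01
```

Call:
carry_out(
  deltas=[-0.25,-0.15,0,0,0,0,0,0,0,0,0,0,0,0,0,0,0,0,0,0,0,0,0,0,0,0,0,0,0,0,0,0,0,0,0,0],
)

```text
clock: 30.75
ee_pos: [0.5557, 0.173, 0.0502]
tcp_rot: [[-0.409, -0.912, -0.002], [-0.912, 0.409, -0.001], [0.002, 0.002, -1.0]]
wrist_force: [-4.5, -1.4, 0.4]
grip_width: 0.256
```

```bash
python3 -c "
from h import *
st(8)"
```

```text
t 31.15 tcp jig [-72.39 -42.22] z 50.23 sd [0.01 0.01 0.01] F jig [-4.27 -3.56] -0.13 sd [0.5  0.47 0.29] grip 21.9 xang-jig -0.01
```

Call:
carry_out(
  deltas=[-0.2,-0.15,0,0,0,0,0,0,0,0,0,0,0,0,0,0,0,0,0,0,0,0,0,0,0,0,0,0,0,0,0,0,0,0,0,0,0,0,0,0,0,0],
)

```text
clock: 31.85
ee_pos: [0.5557, 0.173, 0.0502]
tcp_rot: [[-0.41, -0.912, -0.003], [-0.912, 0.41, -0.001], [0.002, 0.002, -1.0]]
wrist_force: [-5.0, -2.2, -0.4]
grip_width: 0.252
```

```bash
python3 -c "
from h import *
st(6)"
```

```text
t 32.15 tcp jig [-72.36 -42.19] z 50.17 sd [0.01 0.01 0.01] F jig [-4.35 -4.01] -0.2 sd [0.41 0.49 0.66] grip 22.3 xang-jig -0.02
```

Call:
carry_out(
  deltas=[1,1,0,0,0,0,2,2,0,0,0,0,5,5,0,0,0,0,7,7,0,0,0,0,0,0,-20,0,0,0,0,0,-35,0,0,0,0,0,-35,0,0,0,0,0,0,0,0,0],
)

```text
clock: 32.95
ee_pos: [0.5404, 0.1679, 0.1466]
tcp_rot: [[-0.408, -0.913, 0.012], [-0.913, 0.408, 0.006], [-0.011, -0.009, -1.0]]
wrist_force: [0.8, 0.1, -0.5]
grip_width: 0.255
```

Call:
carry_out(
  deltas=[20,0,0,0,0,0,30,0,0,0,0,0,30,0,0,0,0,0,30,0,0,0,0,0,20,0,0,0,0,-1.76,0,0,0,0,0,0,0,0,0,0,0,0],
)

```text
clock: 33.65
ee_pos: [0.484, 0.0475, 0.1407]
tcp_rot: [[-0.382, -0.924, 0.001], [-0.924, 0.382, 0.001], [-0.001, -0.001, -1.0]]
wrist_force: [1.2, 0.3, -1.6]
grip_width: 0.252
```

Run:
```python
from h import *
st(6)
print(np.mean([manip.get_obs()["ee_pos"]],0).round(4))
ims=[]
for n,(x,y) in(("top",(150,155)),("side",(215,130))):
    c=manip.camera(n); ims.append(cv2.resize(c["img"][y:y+80,x:x+80,::-1],(400,400),interpolation=cv2.INTER_CUBIC))
cv2.imwrite("pics/c6.png",np.hstack(ims))
```

```text
t 33.95 tcp jig [ -86.44 -185.31] z 140.52 sd [0.1  0.12 0.1 ] F jig [-0.14  0.1 ] -1.08 sd [0.27 0.4  0.42] grip 22.0 xang-jig 1.81
[0.4841 0.0481 0.1404]
```

View pics/c6.png

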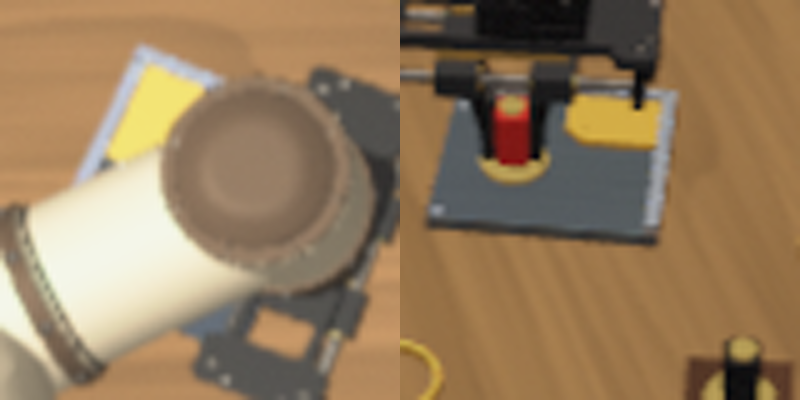

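The blank sits in the corner against both fences (side view, edges at (660,110) and (610,95)). Now I'm returning the pusher.

Call:
carry_out(
  deltas=[27.8,-22.4,0,0,0,0,27.8,-22.4,0,0,0,0,27.8,-22.4,0,0,0,0,27.8,-22.4,0,0,0,0,27.8,-22.4,0,0,0,0,27.8,-22.4,0,0,0,0,27.8,-22.1,0,0,0,0,0,0,0,0,0,0],
)

```text
clock: 34.85
ee_pos: [0.5554, -0.1953, 0.14]
tcp_rot: [[-0.385, -0.923, 0.0], [-0.923, 0.385, -0.001], [0.001, -0.001, -1.0]]
wrist_force: [-0.5, 0.5, -0.8]
grip_width: 0.253
```

Call:
carry_out(
  deltas=[0,0,0,0,0,0,0,0,0,0,0,0],
)

```text
clock: 35.05
ee_pos: [0.554, -0.1914, 0.1403]
tcp_rot: [[-0.381, -0.925, -0.001], [-0.925, 0.381, 0.0], [0.0, 0.001, -1.0]]
wrist_force: [0.3, 0.5, -0.9]
grip_width: 0.252
```

Run:
```python
from h import *
st(6)
P=[]
for i in range(5): manip.camera("top");P.append(manip.get_obs()["ee_pos"])
p=np.mean(P,0)*1e3;R=manip.get_obs()["tcp_rot"];print(p.round(2),(R.T@(np.array([554.7,-191.6,67.5])-p)).round(2));print(R.round(4))
```

```text
t 35.35 tcp jig [  75.41 -375.02] z 140.68 sd [0.11 0.1  0.12] F jig [0.13 0.17] -1.12 sd [0.38 0.3  0.33] grip 22.1 xang-jig 1.84
[ 554.41 -191.7   140.68] [-0.2  -0.23 73.18]
[[-3.808e-01 -9.247e-01  1.000e-04]
 [-9.247e-01  3.808e-01 -0.000e+00]
 [ 0.000e+00 -1.000e-04 -1.000e+00]]
```

Within 0.3 mm of the lift-out pose; lowering it.

Call:
carry_out(
  deltas=[-0.2,-0.2,20,0,0,0,0,0,15,0,0,0,0,0,10,0,0,0,0,0,0,0,0,0,0,0,0,0,0,0],
)

```text
clock: 36.1
ee_pos: [0.555, -0.1921, 0.0959]
tcp_rot: [[-0.381, -0.925, 0.0], [-0.925, 0.381, -0.0], [0.0, -0.001, -1.0]]
wrist_force: [0.3, -0.4, -1.3]
grip_width: 0.253
```

Call:
carry_out(
  deltas=[0,0,8,0,0,0,0,0,8,0,0,0,0,0,7,0,0,0,0,0,3,0,0,0,0,0,0,0,0,0],
)

```text
clock: 36.6
ee_pos: [0.5542, -0.1919, 0.0687]
tcp_rot: [[-0.381, -0.925, -0.002], [-0.925, 0.381, 0.0], [0.001, 0.002, -1.0]]
wrist_force: [-0.4, 1.6, -1.9]
grip_width: 0.256
```

```bash
python3 -c "
from h import *
st(6)"
```

```text
t 36.9 tcp jig [  76.23 -375.56] z 69.71 sd [0.12 0.02 0.22] F jig [0.16 0.41] -1.3 sd [0.64 0.3  0.72] grip 22.0 xang-jig 1.77
```

Call:
carry_out(
  deltas=[0,0,1.5,0,0,0,0,0,0.8,0,0,0,0,0,0,0,0,0,0,0,0,0,0,0],
)

```text
clock: 37.3
ee_pos: [0.5547, -0.1919, 0.0675]
tcp_rot: [[-0.381, -0.925, 0.0], [-0.925, 0.381, -0.0], [0.0, -0.0, -1.0]]
wrist_force: [-1.1, 0.1, 0.6]
grip_width: 0.247
```

```bash
python3 -c "
from h import *
st(6)"
```

```text
t 37.6 tcp jig [  76.07 -375.59] z 67.49 sd [0.01 0.01 0.01] F jig [-0.99  0.22] 2.05 sd [0.45 0.29 0.32] grip 22.1 xang-jig 1.77
```

Call:
carry_out(
  deltas=[0,0,0,0,0,0,0,0,0,0,0,0,0,0,0,0,0,0,0,0,0,0,0,0,0,0,0,0,0,0,0,0,0,0,0,0,0,0,0,0,0,0,0,0,0,0,0,0],
  fingers=1,
)

```text
clock: 38.4
ee_pos: [0.5547, -0.1919, 0.0672]
tcp_rot: [[-0.381, -0.925, 0.0], [-0.925, 0.381, -0.0], [0.0, -0.0, -1.0]]
wrist_force: [0.0, -1.0, -0.1]
grip_width: 0.894
```

Call:
carry_out(
  deltas=[0,0,-10,0,0,0,0,0,-30,0,0,0,0,0,-40,0,0,0,0,0,-40,0,0,0,40,0,0,0,0,0,40,0,0,0,0,0,40,0,0,0,0,0,0,0,0,0,0,0],
)

```text
clock: 39.2
ee_pos: [0.5071, -0.3061, 0.1882]
tcp_rot: [[-0.385, -0.923, 0.0], [-0.923, 0.385, -0.001], [0.0, -0.001, -1.0]]
wrist_force: [-0.1, 0.1, 0.7]
grip_width: 1.0
```

Call:
carry_out(
  deltas=[30,0,0,0,0,0,0,0,0,0,0,0,0,0,0,0,0,0,0,0,0,0,0,0],
)

```text
clock: 39.6
ee_pos: [0.4978, -0.33, 0.1876]
tcp_rot: [[-0.38, -0.925, 0.0], [-0.925, 0.38, 0.0], [-0.0, -0.0, -1.0]]
wrist_force: [0.9, 0.2, -0.4]
grip_width: 0.996
```

Run:
```python
from h import *
o=manip.get_obs();print(o["clock"],o["ee_pos"].round(3))
T=manip.camera("top")["img"][:,:,::-1];S=manip.camera("side")["img"][:,:,::-1]
r=lambda im,x,y,w,h:cv2.resize(im[y:y+h,x:x+w],(400,300),interpolation=cv2.INTER_CUBIC)
cv2.imwrite("pics/c7.png",np.vstack([np.hstack([r(T,150,155,80,60),r(T,250,160,80,60)]),np.hstack([r(S,215,135,80,60),r(S,255,185,80,60)])]))
```

```text
39.6 [ 0.498 -0.33   0.188]
```

View pics/c7.png

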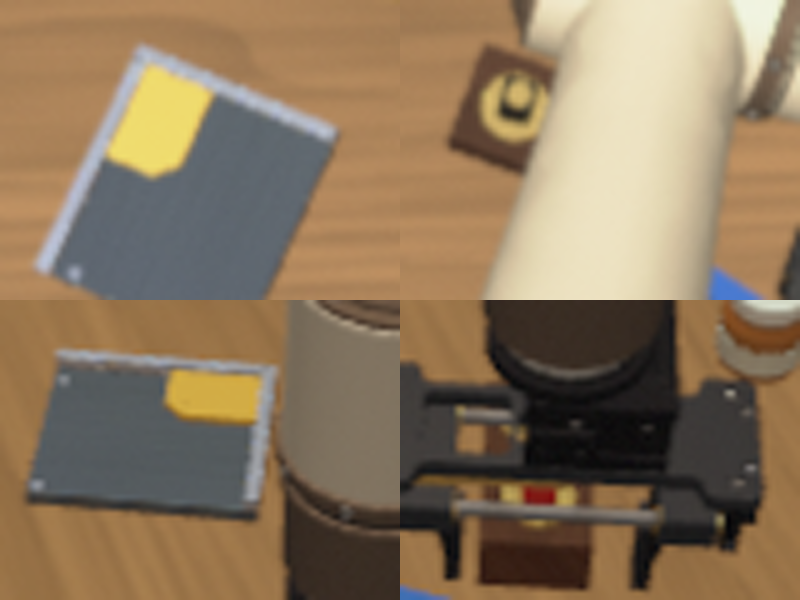

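Call:
carry_out(
  deltas=[40,0,-10,0,0,0,40,0,-10,0,0,0,40,0,-10,0,0,0,30,0,0,0,0,0,0,0,0,0,0,0,0,0,0,0,0,0,0,0,0,0,0,0],
)

```text
clock: 40.4
ee_pos: [0.4409, -0.4683, 0.2171]
tcp_rot: [[-0.38, -0.925, -0.0], [-0.925, 0.38, 0.0], [-0.0, 0.0, -1.0]]
wrist_force: [0.5, 0.0, -0.0]
grip_width: 0.999
```

Run:
```python
from h import *
T=manip.camera("top")["img"][:,:,::-1];S=manip.camera("side")["img"][:,:,::-1]
r=lambda im,x,y,w,h:cv2.resize(im[y:y+h,x:x+w],(400,300),interpolation=cv2.INTER_CUBIC)
cv2.imwrite("pics/c8.png",np.vstack([np.hstack([r(T,250,160,80,60),r(S,255,185,80,60)]),np.hstack([cv2.resize(T,(400,300)),cv2.resize(S,(400,300))])]))
```

```text
(no output)
```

View pics/c8.png

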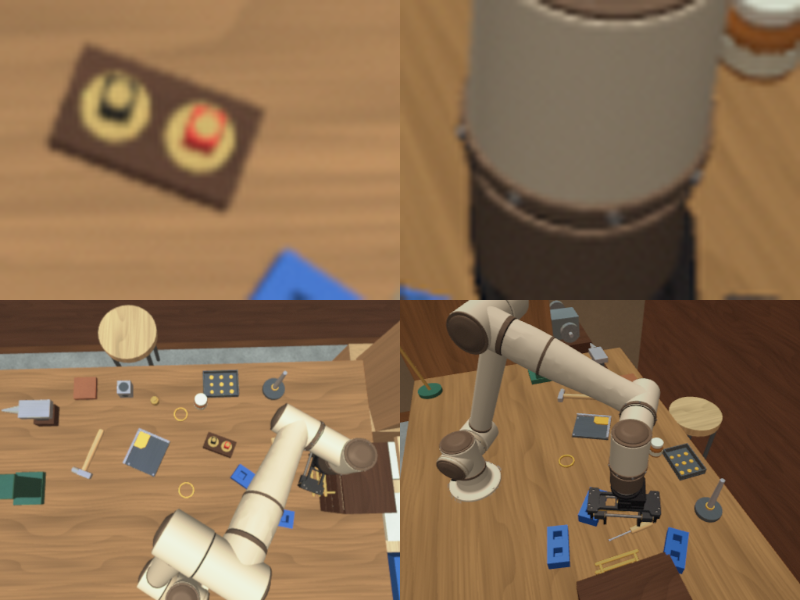

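The red pusher stands with its flange at (200,137), as it did before. The bystanders have not moved, and the gripper is clear of everything.

```bash
python3 -c "
from h import *
print(manip.get_obs()['wrist_force'].round(1)); print(manip.job_done())"
```

```text
[-0.6 -0.2 -0.1]
the job is handed in; nothing more can be done
None
```

The blank is seated in the jig's corner, the pusher is back in its own hole and released, and the job is handed in at about 40 s of the 72 s allowed. The hand-in reports no verdict, so these are my own checks.

- **Pushing:** I touched both fences with the tip to find where it bears. I then slid the blank onto fence_y (2.9 N) and onto fence_x (5.4 N).
- **Press on the clipped corner:** the wrist reading averaged 4.3 N towards fence_x and 3.8 N towards fence_y for over 1 s. The total stayed near 6 N, under the 10 N limit. The fence forces were not measured directly. I infer at least about 2.5 N on each after friction.
- **Last pictures:** the blank lies flush on both fences. The red pusher stands upright at the same pixels as at the start, but only the top view shows this because the arm hid it in the side view. The bystanders in view look unmoved; I compared them by eye only.
- **Disagreement:** the camera-fitted jig pose was off from the touches by 1 to 3 mm and up to about 1 degree, so I used the touch values.

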